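Put soap, scrub brush and measuring cup back in their own places

TASK

The bar of soap, the scrub brush and the measuring cup on the drainboard have ended up in each other's places. Put the soap in the ceramic soap dish and the brush, bristles down, in the steel tray, both lying flat and lengthwise, and stand the cup upright on the black lid of the closed tub, each in the middle of its place; the bare rubber mat is free for setting something aside. Set the things down rather than dropping them, and leave the dish, tray, tub and everything else where they stand.

Things in the scene. Friction and masses are not known exactly. Their poses are not given: they have to be found in the camera images.
- soap: Bar of laundry soap, pale cream, rounded block 52 (x) x 80 (y) x 30 high mm, about 130 g. Origin: centre of underside, z up. At the start it lies on the black lid of the tub. Grip it across its 52 mm width (along its x).
- brush: Wooden scrub brush lying bristles down: 105 mm long (its y), 44 mm wide (its x), 40 mm high in all; the wooden back is the upper 18 mm, the stiff bristle block below it is 36 x 96 mm. About 120 g. Origin: centre of underside, z up. At the start it lies in the soap dish. Grip the wooden back across its 44 mm width (along its x).
- cup: White plastic measuring cup, upright, 70 mm high, outside diameter 58 mm at the foot, 62 mm at the rim, about 60 g. A loop handle points along its +y, reaching 59 mm from the cup's axis, 14 to 67 mm above the foot; a small spout faces the other way. Origin: centre of underside, z up. At the start it stands in the steel tray. Grip the body across its x, clear of the handle.
- soap_dish: White ceramic soap dish, rectangular, 98 (x) x 140 (y) mm outside, 84 x 126 mm inside, rim 18 mm high; the drain ribs on which things rest are 10 mm above its underside. Loose, 450 g. Origin: centre of underside, z up. The soap's proper place: soap lengthwise (soap y along dish y, either way round).
- tub: Closed white plastic tub with a black flip-top lid, 110 (x) x 150 (y) mm; the lid's flat top is 92 mm above the underside, with a thin moulded circle in its middle; a thumb tab sticks out 10 mm on its -x side, a hinge on its +x side. The lid stays shut. Loose, 1.4 kg. Origin: centre of underside, z up. The cup's proper place: standing on the middle of the lid, handle any way.
- tray: Shallow stainless steel sink tray with drain slots, 92 (x) x 152 (y) mm outside, 86 x 146 mm inside, rim 12 mm high, floor 3 mm above its underside. Loose, 300 g. Origin: centre of underside, z up. The brush's proper place: bristles down, lengthwise (brush y along tray y, either way round).
- mat: Bare dark ribbed rubber mat, 120 (x) x 160 (y) mm, 4 mm thick, fixed. Origin: centre of underside, z up. Nothing belongs on it: the free spot for setting a thing aside.
- clothespin: Loose wooden spring clothespin lying on the drainboard, 74 mm long (its y), 13 mm wide, 10 mm high. Bystander. Origin: centre of underside, z up. 
- stopper: Black rubber sink stopper, 48 mm across, 18 mm high, with a small brass ring on top (28 mm in all). Bystander. Origin: centre of underside, z up. 
- jar: Glass jar full of clothespins, 72 mm across, 120 mm high with the pins. Bystander. Origin: centre of underside, z up. (Unlisted bystanders stand along the edges: bottles and a carton up to 230 mm high at x above 0.8 m, an orange bucket 245 mm high at y above 0.52 m, a grey basin 120 mm high at y below -0.48 m.)
Things that resemble listed ones, but are neither listed nor needed, are in the scene too. Leave any red look-alike of the tub alone.

How it is judged (in metres and radians):
At the end, for the whole second after the job is handed in: Soap lying flat on the ribs of the soap dish and brush lying flat, bristles down, on the floor of the steel tray, each within 15 mm of the middle and within 0.30 rad (17 degrees) of lengthwise; cup upright on the tub's lid within 15 mm of its middle; all three released and at rest (horizontal distance between soap and soap_dish below 0.015 m and z of soap in the frame of soap_dish between 0.005 and 0.016 m and angle between each of soap, brush, cup's own z axis and vertical below 0.12 rad and linear speed of each of soap, brush, cup below 0.02 m/s and angular speed of each of soap, brush, cup below 0.2 rad/s and angle between the y axis of soap and the y axis of soap_dish, either way round below 0.3 rad and horizontal distance between brush and tray below 0.015 m and z of brush in the frame of tray between -0.002 and 0.009 m and angle between the y axis of brush and the y axis of tray, either way round below 0.3 rad and horizontal distance between cup and tub below 0.015 m and z of cup in the frame of tub between 0.087 and 0.098 m); the robot touches nothing.
It fails at once if the soap dish, the tub or the steel tray is pushed more than 25 mm from where it stood (distance of any of soap_dish, tub, tray from where it was at the start of the episode above 0.025 m).
It fails at once if the loose clothespin, the sink stopper or the clothespin jar is pushed more than 25 mm from where it stood (distance of any of clothespin, stopper, jar from where it was at the start of the episode above 0.025 m).
It fails at once if the tub or the clothespin jar is tipped by more than 20 degrees (angle between any of tub, jar's own z axis and vertical above 0.35 rad).
It fails at once if the soap, the brush or the cup is dropped (falls free of the fingers faster than 0.7 m/s, a fall of about 25 mm) ((linear speed of soap above 0.7 m/s and contact force between soap and the fingers below 0.05 N) or (linear speed of brush above 0.7 m/s and contact force between brush and the fingers below 0.05 N) or (linear speed of cup above 0.7 m/s and contact force between cup and the fingers below 0.05 N)).
It also fails if it takes over 120 s, if anything falls off the work surface, if the arm or the gripper's body presses on something with over 40 N, if the wrist force passes 120 N, or if a joint passes its speed limit or range.

ROBOT

A 6-joint arm with a two-finger parallel gripper is mounted at the origin on the work surface. World frame = base frame: x ahead of the robot, y to its left, z up, the work surface at z = 0. Lengths are in mm, angles in degrees, forces in N, time in s.
With the tool pointing down it reaches from about 300 to 850 mm from the base axis. Payload 4.2 kg.
Tool frame: the origin (TCP) lies midway between the tips of the shut fingers; the grasp point (between the pads) lies 19 mm behind it; z points along the fingers, y is the line along which they close (so a half turn about z gives the same grasp; the last joint's range is limited). The gripper opens to 91 mm and grips with 3 to 60 N. Pads are 32 mm wide; open, the fingers measure 118 mm over their backs; the gripper's body (76 mm by 178 mm) begins 60 mm behind the grasp point.
Start: joints at [69.958, 18.312, 89.639, -0, 72.044, -1.146], TCP at [186.219, 544.027, 213.976] pointing down, gripper open.
Joint ranges: [-177.97, 177.97], [-48.28, 115.42], [12.27, 149.76], [-77.06, 257.06], [2.81, 150.46], [-146.56, 146.56]. Speed limits (degrees/s): [147.25, 147.25, 180, 180, 180, 180].

INTERFACE

Orientations are given as [roll, pitch, yaw] about the fixed x, y, z axes, in that order (R = Rz(yaw) Ry(pitch) Rx(roll)).
In Python, from workcell import env gives the robot as it stands.
- The arm moves only by the shell command python3 -m jog 'ROWS' [FORCE]. ROWS is a JSON object of lists of equal length, an entry for each row: "jaw": the finger opening in mm, from 0 to 91.2; "slide": the shift along the tool's x, y, z in units of 30 mm (1.0 is 30 mm), a list of three; "spin": the turn about the tool's z in units of 8 degrees (1.0 is 8 degrees). In form: {"jaw": [jaw, ...], "slide": [[dx, dy, dz], ...], "spin": [spin, ...]}. A call has 1 to 10 rows; each row shifts and turns the commanded pose from where the row before left it, along the tool's axes as they then stand; what a row does not reach is not made up. A row lasts 1/10 s, in which the tool goes at most 50 mm and 8.59 degrees, less where a joint would pass 70% of its speed; a pose out of reach is approached as far as the arm can. A call is refused whole if a number of a shift passes 1 or a number of a turn 1, either way. A call with a gripper value outside its range is refused whole. The fingers move at their own pace and stop on an object; FORCE is the grip in N (left out, the last holds). Time passes only in rows, so rows that do not move let the fingers close. It gives the time, the measured TCP pose, the force, the opening and the grip force at its end, in the units of the state.
- env.state(): the state, without advancing time (a new reading comes with each control period).
- env.grab_frame(name): name is "side" or "top" or "wrist"; returns the picture (400x640x3 uint8, red, green, blue); there is no depth.
- env.camera_model(name): a dict with "fx", "fy", "cx", "cy" (pixels), "camera_from_world" (4x4, takes a point from world to camera coordinates). Camera axes: x right, y up, looking along -z (the intrinsics and any distortion apply to the point x, -y, -z); pixel columns grow to the right and rows downward; lengths in mm; the calibration is good to about 2 mm. A picture is of the moment at which its call begins: read the wrist's pose just before it. camera_model takes no time and is no camera call; for the wrist camera it gives the pose at the moment of the call.
- env.job_done(): hands the job in; it is judged then, once.
The state is a dict: "time_s": time; "qpos": joint angles; "qvel": joint speeds; "effort": joint torques, N m; "ee_pos": TCP position; "ee_rot": TCP orientation; "force": force on the tool from outside, world axes, zero at the start; "torque": the same for the moment, N m; "gripper_width": finger opening in mm; "gripper_force": force on a finger pad.
Only numpy, scipy, OpenCV 4.12 (cv2) and the standard library are available. Lean on these libraries where they do the work, as an engineer would, in place of code of your own. Each camera call takes 0.05 s, during which the arm holds its last target. There are 200 camera calls.

## Working session

There is one attempt and no reset: what is moved stays moved. The work goes in short steps, Python scripts to look and compute and a shell command to move; the robot and the scene stay as the last step left them, time stands still between calls to the robot, and variables do not carry over. Pictures are saved under pics/ and viewed, at most 14 in all, crops included, and the job is handed in when it is done.

```bash
ls; mkdir -p pics; python3 - <<'E'
from workcell import env
import cv2, numpy as np
np.set_printoptions(precision=4,suppress=True)
for n in ("top","side","wrist"):
    m=env.camera_model(n); im=env.grab_frame(n)
    cv2.imwrite(f"pics/{n}0.png",im[:,:,::-1]); print(n,m)
print(env.state())
E
```

```text
pics
top {'fx': 362.7695495875608, 'fy': 362.7695495875608, 'cx': 315.94727370207465, 'cy': 203.8360711255197, 'camera_from_world': array([[  -0.0198,   -0.9998,   -0.006 ,   -1.3911],
       [   0.9748,   -0.0206,    0.222 , -459.2179],
       [  -0.2221,   -0.0015,    0.975 , -883.3115],
       [   0.    ,    0.    ,    0.    ,    1.    ]])}
side {'fx': 511.23527488090303, 'fy': 511.23527488090303, 'cx': 320.13504421331925, 'cy': 209.68121068144708, 'camera_from_world': array([[    0.8767,    -0.4809,    -0.0118,  -411.4193],
       [    0.2445,     0.4242,     0.8719,  -183.6838],
       [   -0.4143,    -0.7673,     0.4895, -1006.0529],
       [    0.    ,     0.    ,     0.    ,     1.    ]])}
wrist {'fx': 287.30784126800194, 'fy': 287.30784126800194, 'cx': 318.35064666299303, 'cy': 201.649778041551, 'camera_from_world': array([[   0.3234,    0.9462,   -0.0012, -575.8033],
       [  -0.9172,    0.3132,   -0.2461,   27.3905],
       [  -0.2325,    0.0807,    0.9693, -390.2374],
       [   0.    ,    0.    ,    0.    ,    1.    ]])}
{'time_s': 0.15, 'qpos': array([69.9577, 18.3443, 89.6911,  0.0006, 72.0437, -1.1463]), 'qvel': array([-0.0313, -0.137 , -0.2066, -0.0459,  0.007 , -0.0425]), 'effort': array([  0.0007, -41.2772, -23.2157,   0.0729,   0.0432,  -0.0001]), 'ee_pos': array([186.0827, 543.6506, 213.2972]), 'ee_rot': array([-179.9209,   -0.0022,  161.1038]), 'force': array([-0.0803,  0.5591, -0.1221]), 'torque': array([-0.0026,  0.0258,  0.0187]), 'gripper_force': 0.0, 'gripper_width': 91.37272966281681}
```

View pics/top0.png

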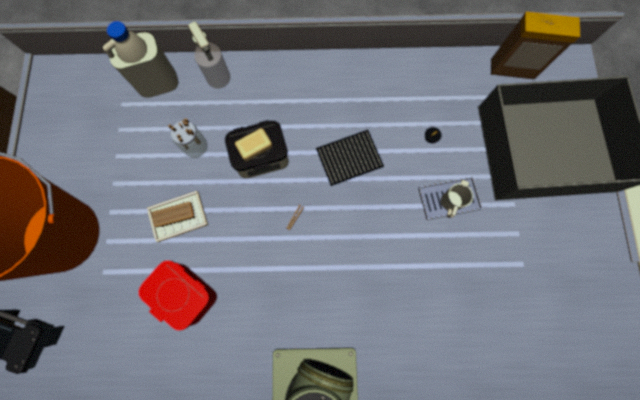

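View pics/side0.png

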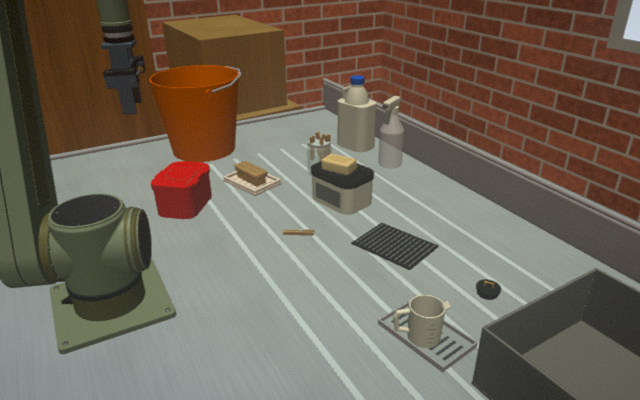

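The top view shows the soap on the black-lidded tub (256,148), the brush in the dish (177,216), the cup in the tray (455,197), the mat (350,157), the stopper (433,134), the clothespin (295,217) and the jar (187,138).

There are two candidates for the tub, at (256,148) and (176,295). The second is the red look-alike. The first fits: it has a black lid and white body with the soap on top. I'll confirm it in enlarged crops.

```bash
cat > h.py <<'E'
from workcell import env
import cv2, numpy as np, json
np.set_printoptions(precision=1,suppress=True)
def P(m):
    K=np.array([[m['fx'],0,m['cx']],[0,m['fy'],m['cy']],[0,0,1.]])
    return K@np.diag([1,-1,-1.])@np.array(m['camera_from_world'])[:3]
def tri(m1,p1,m2,p2):
    X=cv2.triangulatePoints(P(m1),P(m2),np.float64(p1).reshape(2,1),np.float64(p2).reshape(2,1)); return (X[:3]/X[3]).ravel()
def at(m,p,z):  # pixel(s) -> world at height z
    M=P(m); H=np.c_[M[:,0],M[:,1],M[:,2]*z+M[:,3]]
    return cv2.perspectiveTransform(np.float64(p).reshape(-1,1,2),np.linalg.inv(H))[:,0]
def pix(m,X):
    x=P(m)@np.r_[X,1]; return x[:2]/x[2]
def mosaic(im,cs,w,h,s,out,cols=2):
    t=[]
    for u,v in cs:
        c=cv2.resize(im[v:v+h,u:u+w,::-1],None,fx=s,fy=s,interpolation=cv2.INTER_CUBIC)
        for i in range(0,w,10):
            cv2.line(c,(i*s,0),(i*s,6 if i%20 else 10),(0,0,255),1)
            if i%20==0: cv2.putText(c,str(u+i),(i*s,20),0,.38,(0,0,255),1)
        for i in range(0,h,10):
            cv2.line(c,(0,i*s),(6,i*s),(0,0,255),1); cv2.putText(c,str(v+i),(8,i*s+4),0,.38,(0,0,255),1)
        c[-1]=c[:,-1]=255; t.append(c)
    cv2.imwrite(out,np.vstack([np.hstack(t[i:i+cols]) for i in range(0,len(t),cols)]))
E
python3 - <<'E'
from h import *
t=cv2.imread('pics/top0.png')[:,:,::-1]; s=cv2.imread('pics/side0.png')[:,:,::-1]
mosaic(t,[(137,182),(215,112),(410,165),(310,120)],80,60,5,'pics/mt.png')
mosaic(s,[(212,145),(300,145),(370,290),(345,210)],100,75,4,'pics/ms.png')
E
```

```text
(no output)
```

View pics/mt.png

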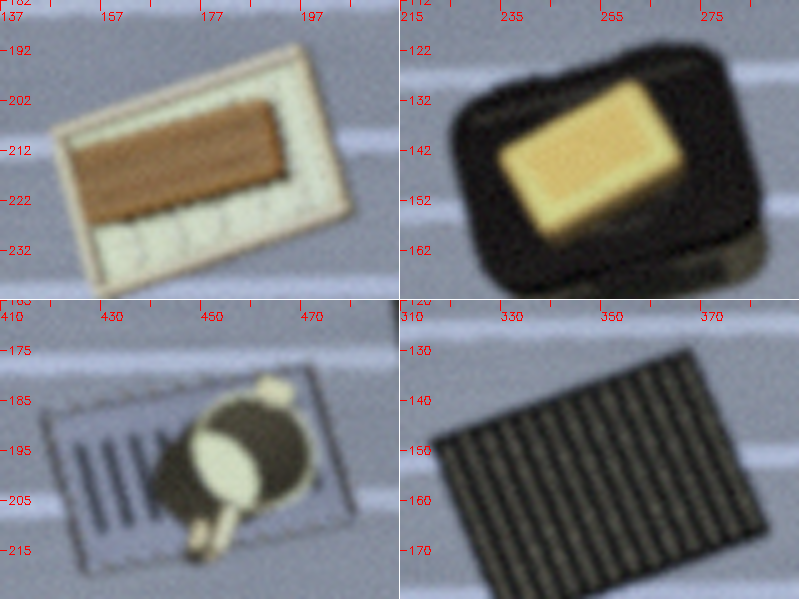

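View pics/ms.png

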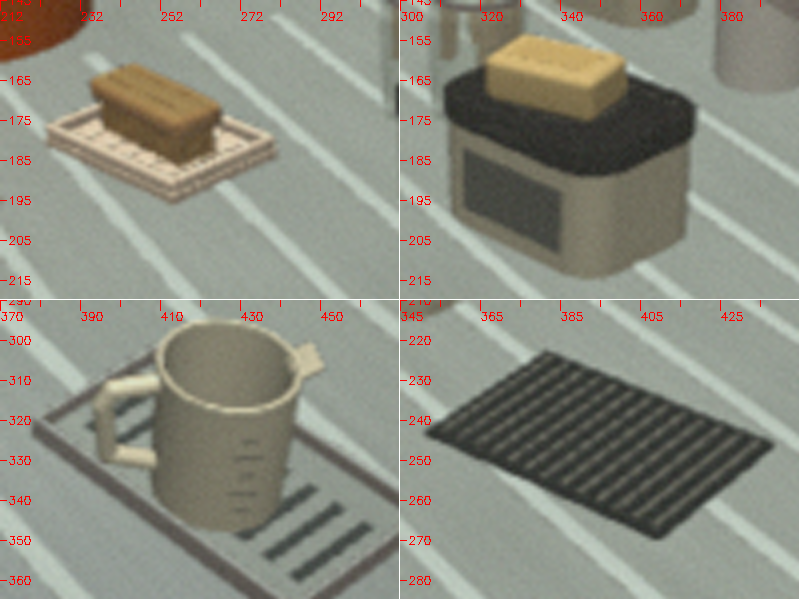

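The crops confirm the tub: black lid, white body, soap on top, at (256,148) in top and (342,178) in side. The dish rim, brush top, soap top, cup rim and mat corners are all readable. The cup sits near one end of the tray.

```bash
python3 - <<'E'
from h import *
T=env.camera_model('top');S=env.camera_model('side')
tops=dict(dish=([(147.4,207.6),(196.6,191),(207.4,224.6),(157,241.6)],18),brush=([(151,212),(191,202),(194,217.6),(155.4,226.4)],50),
 soap=([(234.6,143.6),(262,128.4),(271.6,143),(244.6,159)],122),tray=([(418.4,187.4),(472,178.2),(480.4,208),(427,220)],12),cup=([(460.8,196)],73),
 mat=([(316.4,148),(368,129.6),(383.6,166),(329.6,180)],4),stopper=([(433,134)],18),jar=([(181,126)],120),pin=([(295,217)],10),hnd=([(455,211),(465,182.6)],68))
for k,(p,z) in tops.items():
    X=at(T,p,z); print(k,X.mean(0),X.tolist() if len(X)<3 else '')
    if len(X)==4:
        for i in range(4):
            d=X[(i+1)%4]-X[i]; print('   edge %.0f ang %.1f'%(np.hypot(*d),np.degrees(np.arctan2(d[1],d[0]))), X[i], 'side px',pix(S,np.r_[X[i],z]))
    else: print(pix(S,np.r_[X[0],z]))
print('cup tri',tri(T,(460.8,196),S,(427.25,306.25)))
E
```

```text
dish [441.5 358.8] 
   edge 136 ang -71.6 [466. 440.] side px [248.3 165.3]
   edge 98 ang -160.1 [509.1 310.7] side px [279.6 178.5]
   edge 137 ang 108.0 [416.6 277.2] side px [253.7 190.7]
   edge 97 ang 19.7 [374.2 407.2] side px [222.6 176.1]
brush [439.3 357.5] 
   edge 105 ang -76.6 [446.9 414.4] side px [244.5 159.8]
   edge 43 ang -166.3 [471.2 312.7] side px [266.3 170.8]
   edge 100 ang 102.1 [429.9 302.7] side px [253.8 175.4]
   edge 40 ang 20.7 [409.1 400.1] side px [233.9 164.2]
soap [599.6 141.2] 
   edge 78 ang -59.9 [600.2 187.4] side px [329.  152.8]
   edge 46 ang -148.4 [639.2 120.1] side px [355.3 158.7]
   edge 77 ang 121.5 [599.7  95.8] side px [347.1 165.4]
   edge 48 ang 32.2 [559.4 161.7] side px [320.1 159.4]
tray [ 476.  -370.5] 
   edge 150 ang -81.2 [ 508.  -289.5] side px [409.6 298.5]
   edge 84 ang -171.2 [ 530.8 -437.4] side px [472.8 342.1]
   edge 148 ang 101.5 [ 447.4 -450.3] side px [440.1 364.8]
   edge 91 ang 9.7 [ 417.8 -304.9] side px [375.3 318.7]
cup [ 466.8 -376.6] [[466.7639493615396, -376.59055091910875]]
[424.2 306.5]
mat [ 606. -107.] 
   edge 157 ang -70.5 [630.8 -15.2] side px [380.8 222.9]
   edge 116 ang -161.0 [ 683.1 -162.9] side px [437.  245.9]
   edge 155 ang 103.8 [ 573.6 -200.5] side px [408.4 268.4]
   edge 100 ang 20.0 [536.4 -49.6] side px [355.7 239.8]
stopper [ 659.6 -341.1] [[659.5541457998403, -341.0621677599114]]
[487.7 286.4]
jar [651.2 324.1] [[651.206562398851, 324.1120524321168]]
[320.9 133.8]
pin [433.7  46. ] [[433.6657738167095, 45.98882056938189]]
[297.7 230.5]
hnd [ 466.3 -376.5] [[429.50371003590016, -359.8937206097033], [503.0059117046458, -393.1765275465753]]
[400.5 310.3]
cup tri [ 470.  -378.3   72.7]
```

```bash
cat >> h.py <<'E'
def go(x,y,z,psi):
    s=env.state(); e=np.array(s['ee_pos']); ps=s['ee_rot'][2]
    sp=(ps-psi+180)%360-180
    c,n=np.cos(np.radians(psi)),np.sin(np.radians(psi)); d=np.array([x,y,z])-e
    u=np.array([c*d[0]+n*d[1], n*d[0]-c*d[1], -d[2]])/30
    print('pos',e,'rot',np.array(s['ee_rot']),'spin units %.2f'%(sp/8),'slide after spin',np.round(u,2),'rows %.1f'%np.abs(u).max())
E
python3 -m jog '{"jaw":[91,91,91,91,91],"slide":[[0,0,0],[0,0,0],[0,0,0],[0,0,0],[0,0,0]],"spin":[1,1,1,1,1]}' 20
python3 -c "
from h import *
go(600,141,220,121)"
```

```text
time_s: 0.65
ee_pos: [186.1, 543.8, 213.6]
ee_rot: [-180.0, 0.0, 120.8]
force: [0.2, 0.7, -0.6]
gripper_width: 91.3
gripper_force: 0.0
pos [186.1 543.8 213.6] rot [-180.     0.   120.8] spin units -0.03 slide after spin [-18.6   4.9  -0.2] rows 18.6
```

```bash

python3 -m jog '{"jaw":[91,91,91,91,91,91,91,91,91,91],"slide":[[-0.98,0.26,0],[-0.98,0.26,0],[-0.98,0.26,0],[-0.98,0.26,0],[-0.98,0.26,0],[-0.98,0.26,0],[-0.98,0.26,0],[-0.98,0.26,0],[-0.98,0.26,0],[-0.98,0.26,0]],"spin":[0,0,0,0,0,0,0,0,0,0]}'
python3 -m jog '{"jaw":[91,91,91,91,91,91,91,91,91,91],"slide":[[-0.98,0.26,0],[-0.98,0.26,0],[-0.98,0.26,0],[-0.98,0.26,0],[-0.98,0.26,0],[-0.98,0.26,0],[-0.98,0.26,0],[-0.98,0.26,0],[-0.7,0.2,0],[0,0,0]],"spin":[0,0,0,0,0,0,0,0,0,0]}'
python3 - <<'E'
from h import *
go(600,141,220,121)
def cap(n):
    m=env.camera_model('wrist'); im=env.grab_frame('wrist'); cv2.imwrite(f'pics/{n}.png',im[:,:,::-1])
    m['camera_from_world']=np.array(m['camera_from_world']).tolist(); json.dump(m,open(f'pics/{n}.json','w'))
cap('w1')
for c in [(600,141,122)]: print(pix(env.camera_model('wrist'),c))
E
```

```text
time_s: 1.65
ee_pos: [405.5, 331.5, 213.7]
ee_rot: [-180.0, -0.0, 121.1]
force: [0.7, 0.6, -0.2]
gripper_width: 90.9
gripper_force: 0.0
time_s: 2.65
ee_pos: [597.4, 146.5, 213.1]
ee_rot: [-180.0, 0.0, 120.9]
force: [-0.2, 0.1, -0.2]
gripper_width: 90.9
gripper_force: 0.0
pos [597.4 146.5 213.1] rot [-180.     0.   120.9] spin units -0.01 slide after spin [-0.2 -0.  -0.2] rows 0.2
[317.5 213.7]
```

View pics/w1.png

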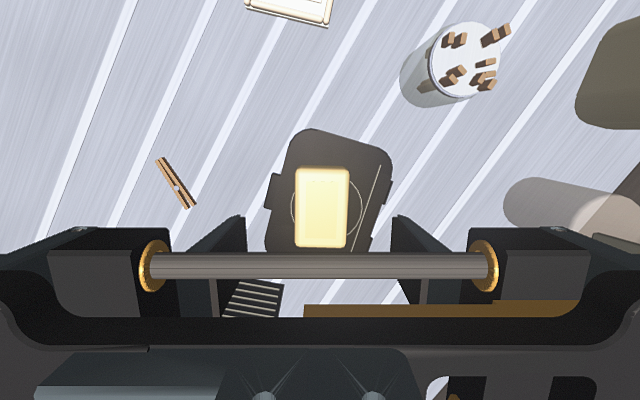

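The wrist view shows the soap's top face spanning x 294–349 and y 168–248, centred at (322,208) and aligned with the jaws. The moulded circle spans x 291–361, and the lid's front edge is at y≈250.

```bash
cat >> h.py <<'E'
def cap(n):
    m=env.camera_model('wrist'); im=env.grab_frame('wrist'); cv2.imwrite(f'pics/{n}.png',im[:,:,::-1])
    m['camera_from_world']=np.array(m['camera_from_world']).tolist(); json.dump(m,open(f'pics/{n}.json','w')); return m,im
def load(n): return json.load(open(f'pics/{n}.json'))
E
python3 - <<'E'
from h import *
m=load('w1');T=env.camera_model('top');S=env.camera_model('side')
print(at(m,[(322,208)],122),at(m,[(326,210)],92), tri(m,(322,208),T,(253.2,143.5)),tri(m,(322,208),S,(339.4,160.7)))
# lid edge lines in wrist, corners approx
X=at(m,[(303,129),(391,158),(297,171),(349,171),(345,246),(297,246)],92);print(X)
go(601,142,140,121)
E
```

```text
[[602.1 146.7]] [[611.5 140.1]] [604.3 143.7 109.7] [605.4 144.  114.7]
[[548.9 199.3]
 [639.4 220.5]
 [564.6 160.2]
 [610.1 187.5]
 [650.6 115.8]
 [605.6  88.9]]
pos [596.1 147.7 213.2] rot [-179.9   -0.   121. ] spin units -0.00 slide after spin [-0.2  0.   2.4] rows 2.4
```

```bash

python3 -m jog '{"jaw":[91,91,91,91,91,91],"slide":[[-0.15,0.14,0.6],[0,0,0.9],[0,0,0.9],[0,0,0.8],[0,0,0.5],[0,0,0]],"spin":[0,0,0,0,0,0]}'
python3 -m jog '{"jaw":[45,45,45,45,45,45,45,45],"slide":[[0,0,0],[0,0,0],[0,0,0],[0,0,0],[0,0,0],[0,0,0],[0,0,0],[0,0,0]],"spin":[0,0,0,0,0,0,0,0]}' 20
```

```text
time_s: 3.3
ee_pos: [599.0, 147.4, 100.5]
ee_rot: [-179.7, -0.1, 121.2]
force: [-0.1, -0.3, -0.7]
gripper_width: 91.1
gripper_force: 0.0
time_s: 4.1
ee_pos: [601.8, 146.8, 103.4]
ee_rot: [180.0, 0.0, 121.1]
force: [-1.1, -0.4, 4.0]
gripper_width: 52.4
gripper_force: 19.8
```

```bash

python3 -m jog '{"jaw":[45,45,45,45,45],"slide":[[0,0,-0.4],[0,0,-0.9],[0,0,-0.9],[0,0,-0.8],[0,0,0]],"spin":[0,0,0.5,1,0]}' 20
python3 -c "
from h import *
go(608,-107,180,109)"
```

```text
time_s: 4.6
ee_pos: [604.0, 147.4, 197.1]
ee_rot: [179.5, 0.0, 109.1]
force: [0.4, 0.7, -0.9]
gripper_width: 52.1
gripper_force: 19.8
pos [604.  147.4 197.1] rot [179.5   0.  109.1] spin units 0.01 slide after spin [-8.1 -2.6  0.6] rows 8.1
```

```bash

python3 -m jog '{"jaw":[45,45,45,45,45,45,45,45,45,45],"slide":[[-0.6,-0.2,0],[-0.9,-0.3,0],[-0.9,-0.3,0],[-1,-0.3,0],[-1,-0.3,0],[-1,-0.3,0],[-0.9,-0.3,0],[-0.9,-0.3,0],[-0.6,-0.2,0],[-0.3,-0.1,0]],"spin":[0,0,0,0,0,0,0,0,0,0]}' 20
python3 -m jog '{"jaw":[45,45,45,45,45,45,45,45],"slide":[[0,0,0.8],[0,0,1],[0,0,1],[0,0,1],[0,0,0.8],[0,0,0.5],[0,0,0.3],[0,0,0]],"spin":[0,0,0,0,0,0,0,0]}' 20
python3 -c "
from h import *
go(608,-107,16,109)"
```

```text
time_s: 5.6
ee_pos: [606.9, -109.8, 191.5]
ee_rot: [-179.9, -0.1, 109.1]
force: [1.1, 0.2, -1.7]
gripper_width: 51.9
gripper_force: 19.8
time_s: 6.4
ee_pos: [606.5, -107.6, 29.3]
ee_rot: [-179.8, -0.1, 109.2]
force: [0.6, 0.2, -0.5]
gripper_width: 52.1
gripper_force: 19.8
pos [ 606.5 -107.6   29.3] rot [-179.8   -0.1  109.2] spin units 0.02 slide after spin [0.  0.1 0.4] rows 0.4
```

```bash

python3 -m jog '{"jaw":[45,45,45,45,45],"slide":[[0,0,0.15],[0,0,0.13],[0,0,0.07],[0,0,0.05],[0,0,0]],"spin":[0,0,0,0,0]}' 20
```

```text
time_s: 6.9
ee_pos: [607.6, -108.3, 19.0]
ee_rot: [180.0, -0.0, 109.1]
force: [-0.7, 0.4, -1.6]
gripper_width: 52.2
gripper_force: 19.8
```

```bash

python3 -m jog '{"jaw":[45,45,45],"slide":[[0,0,0.05],[0,0,0.05],[0,0,0]],"spin":[0,0,0]}' 20
python3 -m jog '{"jaw":[45,45],"slide":[[0,0,0.05],[0,0,0]],"spin":[0,0]}' 20
```

```text
time_s: 7.2
ee_pos: [607.4, -108.2, 15.7]
ee_rot: [-180.0, -0.0, 109.1]
force: [0.3, -0.3, -1.0]
gripper_width: 52.3
gripper_force: 19.8
time_s: 7.4
ee_pos: [607.6, -108.3, 15.4]
ee_rot: [180.0, 0.0, 109.1]
force: [-1.7, 1.0, 4.9]
gripper_width: 52.0
gripper_force: 19.8
```

```bash

python3 -m jog '{"jaw":[75,75,75,75,75,75,75,75,75,75],"slide":[[0,0,0],[0,0,0],[0,0,0],[0,0,-0.3],[0,0,-0.8],[0,0,-1],[0,0,-1],[0.4,0.1,-1],[0.7,0.2,-1],[1,0.3,-0.8]],"spin":[0,0,0,0,0,0,0,0,0,0]}' 20
python3 -m jog '{"jaw":[91,91,91,91,91,91],"slide":[[1,0.3,-0.5],[1,0.3,0],[0.8,0.3,0],[0.5,0.1,0],[0,0,0],[0,0,0]],"spin":[0,0,0,0,0,0]}' 20
python3 - <<'E'
from h import *
m,im=cap('w2'); print(env.state()['ee_pos'], pix(m,(608,-108,34)), pix(m,(606,142,92)))
t=env.grab_frame('top'); cv2.imwrite('pics/top1.png',t[:,:,::-1])
E
```

```text
time_s: 8.4
ee_pos: [604.4, -43.2, 194.1]
ee_rot: [179.9, 0.1, 109.0]
force: [-0.1, 0.3, -0.4]
gripper_width: 75.2
gripper_force: 0.0
time_s: 9.0
ee_pos: [599.8, 59.9, 206.5]
ee_rot: [-180.0, 0.0, 109.1]
force: [0.6, -0.6, -0.4]
gripper_width: 91.0
gripper_force: 0.0
[599.8  59.5 206.4] [283.2 304.9] [352.1 123.4]
```

View pics/w2.png

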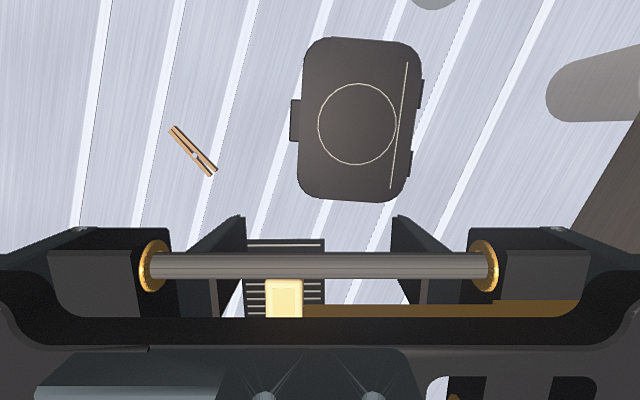

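The lid is now clear, with its circle spanning x 318–397 and y 83–165, so the centre is (357.5,124). The soap lies flat on the mat at (284,300).

```bash
python3 - <<'E'
from h import *
m=load('w2');w1=load('w1');T=env.camera_model('top')
for z in (86,92): print(z,at(m,[(357.5,124)],z),at(w1,[(326,210)],z), 'circle diam',np.ptp(at(m,[(318,124),(397,124)],z),axis=0))
X=at(m,[(404,62),(390,188)],92);d=X[0]-X[1];print('hinge line dir',np.degrees(np.arctan2(d[1],d[0])))
print(tri(m,(357.5,124),w1,(326,210)))
go(467,-377,215,156)
E
```

```text
86 [[611.8 143.5]] [[612.5 138.7]] circle diam [73.1 25.4]
92 [[611.1 143.1]] [[611.5 140.1]] circle diam [71.6 24.9]
hinge line dir 106.42171132913037
[609.7 142.5 102.6]
pos [599.9  59.3 206.4] rot [-180.    0.  109.] spin units -5.87 slide after spin [ -1.9 -15.1  -0.3] rows 15.1
```

```bash

python3 -m jog '{"jaw":[91,91,91,91,91,91,91,91,91,91],"slide":[[0,0,0],[0,0,0],[0,0,0],[0,0,0],[0,0,0],[0,0,0],[-0.1,-0.7,0],[-0.1,-1,0],[-0.1,-1,0],[-0.1,-1,0]],"spin":[-0.9,-1,-1,-1,-1,-1,0,0,0,0]}' 20
python3 -m jog '{"jaw":[91,91,91,91,91,91,91,91,91,91],"slide":[[-0.1,-1,0],[-0.1,-1,0],[-0.1,-1,0],[-0.1,-1,0],[-0.1,-1,0],[-0.2,-1,0],[-0.2,-1,0],[-0.2,-1,0],[-0.2,-1,0],[-0.2,-1,0]],"spin":[0,0,0,0,0,0,0,0,0,0]}' 20
python3 -m jog '{"jaw":[91,91,91],"slide":[[-0.1,-1,0],[0,-0.3,0],[0,0,0]],"spin":[0,0,0]}' 20
python3 - <<'E'
from h import *
go(467,-377,215,156)
m,im=cap('w3'); print(pix(m,(467,-377,73)),at(m,[(0,0)],0))
E
```

```text
time_s: 10.1
ee_pos: [565.7, -48.2, 206.4]
ee_rot: [-180.0, 0.0, 156.2]
force: [0.0, 0.1, 0.3]
gripper_width: 91.0
gripper_force: 0.0
time_s: 11.1
ee_pos: [485.7, -341.1, 206.4]
ee_rot: [-180.0, -0.0, 156.2]
force: [0.1, -0.1, 0.3]
gripper_width: 90.9
gripper_force: 0.0
time_s: 11.4
ee_pos: [472.9, -377.1, 206.1]
ee_rot: [180.0, -0.0, 156.1]
force: [1.0, 0.1, -0.1]
gripper_width: 90.9
gripper_force: 0.0
pos [ 472.9 -377.1  206.1] rot [180.   -0.  156.1] spin units 0.01 slide after spin [ 0.2 -0.1 -0.3] rows 0.3
[314.8 190.3] [[ 130.4 -623.8]]
```

View pics/w3.png

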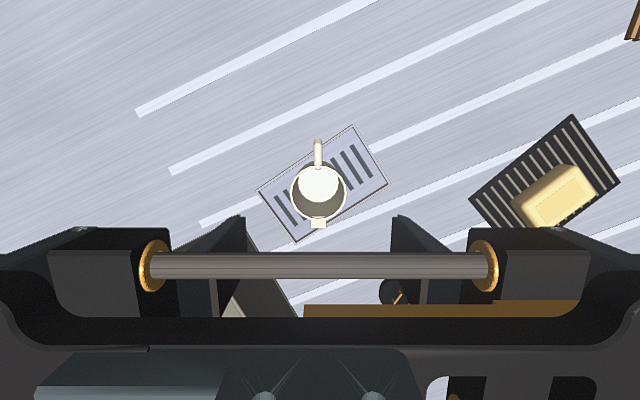

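The wrist view shows the cup rim centred at (318.5,194) with the handle straight up the picture, so it is aligned with the jaws. The tray corners are at (258,190), (353,125), (388,183) and (296,242).

```bash
python3 - <<'E'
from h import *
m=load('w3');T=env.camera_model('top');S=env.camera_model('side')
c=at(m,[(318.5,194)],73)[0]; print(c,tri(m,(318.5,194),T,(460.8,196)),tri(m,(318.5,194),S,(427.25,306.25)))
X=at(m,[(353,125),(258,190),(296,242),(388,183)],12);print(X,X.mean(0))
for i in range(4):
    d=X[(i+1)%4]-X[i];print(np.hypot(*d),np.degrees(np.arctan2(d[1],d[0])))
go(c[0],c[1],46,156)
B=at(T,[(480,105),(497,197),(640,185)],120);print('basin',B)
E
```

```text
[ 472.4 -375. ] [ 468.1 -375.    76.7] [ 473.9 -375.9   70. ]
[[ 422.7 -306.6]
 [ 448.3 -450.1]
 [ 533.7 -435.5]
 [ 508.  -292.6]] [ 478.2 -371.2]
145.79792015453145 -79.8721660329392
86.65813751551191 9.718273289148007
145.211758779372 100.22552955989576
86.41673477160887 -170.67166827408346
pos [ 473.4 -375.8  206.2] rot [179.9  -0.  156.2] spin units 0.02 slide after spin [0.  0.  5.3] rows 5.3
basin [[ 691.5 -431.6]
 [ 451.1 -443.3]
 [ 473.4 -789. ]]
```

```bash

python3 -m jog '{"jaw":[91,91,91,91,91,91,91,91],"slide":[[0,0,0.6],[0,0,1],[0,0,1],[0,0,1],[0,0,0.8],[0,0,0.5],[0,0,0.35],[0,0,0]],"spin":[0,0,0,0,0,0,0,0]}' 12
python3 -m jog '{"jaw":[50,50,50,50,50,50,50],"slide":[[0,0,0],[0,0,0],[0,0,0],[0,0,0],[0,0,0],[0,0,0],[0,0,0]],"spin":[0,0,0,0,0,0,0]}' 12
```

```text
time_s: 12.25
ee_pos: [473.7, -374.1, 47.8]
ee_rot: [179.9, -0.2, 156.4]
force: [-0.8, 0.2, -0.2]
gripper_width: 91.0
gripper_force: 0.0
time_s: 12.95
ee_pos: [474.2, -376.0, 49.5]
ee_rot: [-180.0, 0.1, 156.3]
force: [-0.8, -1.5, 4.0]
gripper_width: 59.8
gripper_force: 12.0
```

```bash

python3 -m jog '{"jaw":[50,50,50,50,50,50,50,50],"slide":[[0,0,-0.3],[0,0,-0.7],[0,0,-0.9],[0,0,-1],[0,0,-1],[0,0,-0.8],[0,0,-0.3],[0,0,0]],"spin":[0,0,0,0,0,0,0,0]}' 12
python3 - <<'E'
from h import *
go(611,142.5,200,156.3)
m,im=cap('w4')
E
```

```text
time_s: 13.75
ee_pos: [474.3, -375.9, 200.0]
ee_rot: [-180.0, 0.1, 156.3]
force: [0.4, 0.3, -0.3]
gripper_width: 60.2
gripper_force: 12.0
pos [ 474.3 -375.9  200. ] rot [-180.     0.1  156.3] spin units 0.00 slide after spin [ 2.8 17.6  0. ] rows 17.7
```

View pics/w4.png

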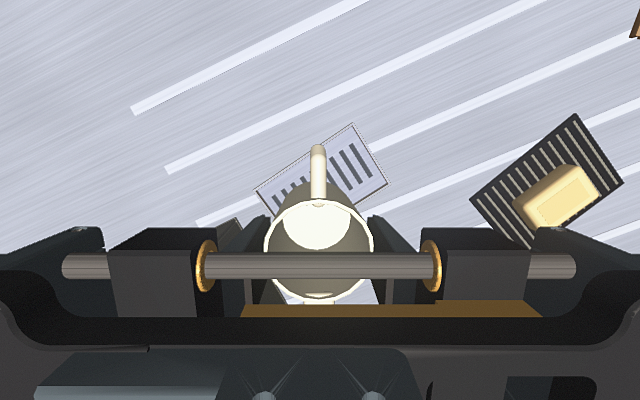

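The cup hangs upright in the jaws with its rim centred at about (318,252), and the tray hasn't moved.

```bash

python3 -c "
from h import *
print(at(load('w4'),[(318.5,252)],224))"
python3 -m jog '{"jaw":[50,50,50,50,50,50,50,50,50,50],"slide":[[0.1,0.5,0],[0.1,0.8,0],[0.2,1,0],[0.2,1,0],[0.2,1,0],[0.2,1,0],[0.2,1,0],[0.2,1,0],[0.1,1,0],[0.1,1,0]],"spin":[0,0,0,0,0,0,0,0,0,0]}' 12
python3 -m jog '{"jaw":[50,50,50,50,50,50,50,50,50,50],"slide":[[0.1,1,0],[0.1,1,0],[0.1,1,0],[0.1,1,0],[0.2,1,0],[0.2,1,0],[0.2,1,0],[0.2,0.8,0],[0.1,0.5,0],[0,0,0]],"spin":[0,0,0,0,0,0,0,0,0,0]}' 12
python3 -c "
from h import *
go(611,142.5,140,156.3)"
```

```text
[[ 471.5 -372.9]]
time_s: 14.8
ee_pos: [541.1, -98.4, 197.3]
ee_rot: [-180.0, -0.2, 156.3]
force: [-0.1, 1.2, -0.1]
gripper_width: 60.2
gripper_force: 12.0
time_s: 15.8
ee_pos: [605.8, 144.8, 197.5]
ee_rot: [-179.9, -0.1, 156.5]
force: [-0.4, -1.0, -1.5]
gripper_width: 60.0
gripper_force: 12.0
pos [605.8 144.8 197.5] rot [-179.9   -0.1  156.5] spin units 0.02 slide after spin [-0.2 -0.   1.9] rows 1.9
```

```bash

python3 -m jog '{"jaw":[50,50,50,50,50,50],"slide":[[-0.26,0,0.4],[0,0,0.6],[0,0,0.5],[0,0,0.25],[0,0,0.1],[0,0,0]],"spin":[0,0,0,0,0,0]}' 12
python3 -c "
from h import *
go(613,141.5,139,156.3)"
```

```text
time_s: 16.4
ee_pos: [613.7, 138.9, 143.1]
ee_rot: [-180.0, -0.0, 156.3]
force: [0.6, 0.2, -0.1]
gripper_width: 60.4
gripper_force: 12.0
pos [613.7 138.9 143.1] rot [-180.    -0.   156.3] spin units -0.01 slide after spin [0.1 0.1 0.1] rows 0.1
```

```bash

python3 -m jog '{"jaw":[50,50,50],"slide":[[0.05,0.07,0.06],[0,0,0.04],[0,0,0]],"spin":[0,0,0]}' 12
python3 -m jog '{"jaw":[50,50],"slide":[[0,0,0.04],[0,0,0]],"spin":[0,0]}' 12
python3 -m jog '{"jaw":[50,50],"slide":[[0,0,0.04],[0,0,0]],"spin":[0,0]}' 12
```

```text
time_s: 16.7
ee_pos: [613.2, 142.3, 140.8]
ee_rot: [180.0, 0.0, 156.3]
force: [-0.3, 0.9, -1.1]
gripper_width: 60.1
gripper_force: 12.0
time_s: 16.9
ee_pos: [613.1, 142.2, 139.3]
ee_rot: [180.0, 0.0, 156.3]
force: [0.2, 0.0, -1.2]
gripper_width: 59.9
gripper_force: 12.0
time_s: 17.1
ee_pos: [613.3, 142.2, 138.5]
ee_rot: [180.0, 0.0, 156.3]
force: [0.0, -0.5, 1.8]
gripper_width: 60.1
gripper_force: 12.0
```

```bash

python3 -m jog '{"jaw":[50,50],"slide":[[0,0,0.02],[0,0,0]],"spin":[0,0]}' 12
python3 -m jog '{"jaw":[80,91,91,91,91,91,91,91,91,91],"slide":[[0,0,0],[0,0,0],[0,0,0],[0,0,0],[0,0,-0.3],[0,0,-0.7],[0,0,-1],[0,0,-1],[0,0,-0.5],[0,0,0]],"spin":[0,0,0,0,0,0,0,0,0,0]}' 12
python3 - <<'E'
from h import *
m,im=cap('w5'); go(440,358,240,103)
E
```

```text
time_s: 17.3
ee_pos: [613.3, 142.2, 138.4]
ee_rot: [180.0, 0.1, 156.3]
force: [-0.9, -1.2, 6.2]
gripper_width: 60.2
gripper_force: 12.0
time_s: 18.3
ee_pos: [614.5, 142.5, 246.0]
ee_rot: [179.8, 0.3, 156.3]
force: [0.8, 0.3, -0.4]
gripper_width: 90.7
gripper_force: 0.0
pos [613.6 142.3 243.9] rot [179.9   0.1 156.3] spin units 6.66 slide after spin [ 8.3 -4.   0.1] rows 8.3
```

View pics/w5.png

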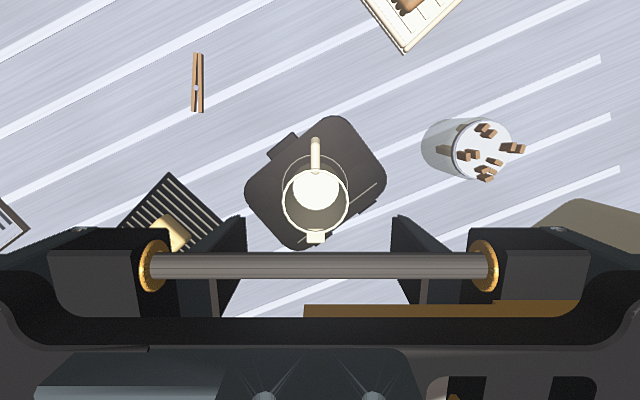

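The cup stands upright on the lid, rim centre about (316,202), with the moulded circle showing around the foot.

```bash

python3 -c "
from h import *
m=load('w5');print(at(m,[(315.5,202)],162))"
python3 -m jog '{"jaw":[91,91,91,91,91,91,91],"slide":[[0,0,0],[0,0,0],[0,0,0],[0,0,0],[0,0,0],[0,0,0],[0,0,0]],"spin":[0.9,0.9,1,1,1,1,0.9]}' 12
python3 -m jog '{"jaw":[91,91,91,91,91,91,91,91,91,91],"slide":[[0.6,-0.3,0],[0.9,-0.4,0],[1,-0.5,0],[1,-0.5,0.2],[1,-0.5,0.2],[1,-0.5,0.2],[1,-0.5,0.2],[0.9,-0.4,0.2],[0.9,-0.4,0],[0,0,0]],"spin":[0,0,0,0,0,0,0,0,0,0]}' 12
python3 - <<'E'
from h import *
go(440,358,52,103)
m,im=cap('w6')
E
```

```text
[[610.3 143.5]]
time_s: 19.05
ee_pos: [612.3, 142.0, 240.6]
ee_rot: [-179.8, -0.0, 102.4]
force: [-0.2, 0.8, 0.2]
gripper_width: 90.9
gripper_force: 0.0
time_s: 20.05
ee_pos: [437.7, 361.1, 211.3]
ee_rot: [-179.8, -0.0, 103.1]
force: [-0.0, 0.5, -1.3]
gripper_width: 91.0
gripper_force: 0.0
pos [437.7 361.1 211.3] rot [-179.8   -0.   103.1] spin units 0.01 slide after spin [-0.1  0.1  5.3] rows 5.3
```

View pics/w6.png

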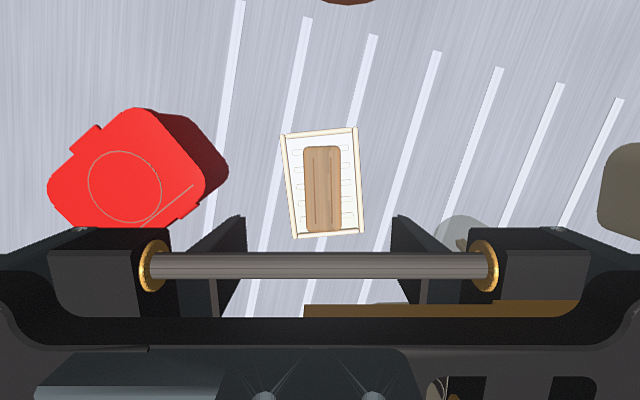

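The brush top spans x 302–341 and y 146–233, centred at (322,189) and aligned with the jaws. The dish corners are at (282,135), (356,128), (364,231) and (292,238). The red look-alike is on the left, with its right edge at about x=205–228.

```bash
python3 - <<'E'
from h import *
m=load('w6');T=env.camera_model('top');S=env.camera_model('side')
c=at(m,[(322,189.5)],50)[0]; print('brush',c,tri(m,(322,189.5),T,(172.9,214.5)),tri(m,(322,189.5),S,(251,168.3)))
X=at(m,[(282,135),(356,128),(364,231),(292,238)],18);print('dish',X.mean(0))
for i in range(4):
    d=X[(i+1)%4]-X[i];print(np.hypot(*d),np.degrees(np.arctan2(d[1],d[0])))
print('red',at(m,[(206,183)],92),at(m,[(206,183)],85))
go(c[0],c[1],24,103)
E
```

```text
brush [441.4 363.3] [441.5 361.4  40.1] [444.2 361.3  44.3]
dish [443.9 362.7]
91.56663319279026 18.34233613400921
134.77293074400757 -70.50605745569342
97.42033189366431 -160.95996395864373
135.9681937486116 107.01997221068393
red [[321.4 351.3]] [[319.  349.4]]
pos [439.  359.8 211.6] rot [-179.9    0.   103. ] spin units -0.00 slide after spin [0.1 0.1 6.2] rows 6.3
```

```bash

python3 -m jog '{"jaw":[91,91,91,91,91,91,91,91,91],"slide":[[0.1,0.1,0.6],[0,0,1],[0,0,1],[0,0,1],[0,0,1],[0,0,0.8],[0,0,0.5],[0,0,0.3],[0,0,0]],"spin":[0,0,0,0,0,0,0,0,0]}' 20
python3 -m jog '{"jaw":[38,38,38,38,38,38,38,38],"slide":[[0,0,0],[0,0,0],[0,0,0],[0,0,0],[0,0,0],[0,0,0],[0,0,0],[0,0,0]],"spin":[0,0,0,0,0,0,0,0]}' 20
python3 -m jog '{"jaw":[38,38,38,38,38,38,38,38],"slide":[[0,0,-0.3],[0,0,-0.7],[0,0,-1],[0,0,-1],[0,0,-1],[0,0,-0.7],[0,0,-0.3],[0,0,0]],"spin":[0,0,0,0,0,0,0,0]}' 20
python3 -c "
from h import *
go(478,-371,175,99.8)"
```

```text
time_s: 21.0
ee_pos: [442.9, 361.3, 25.2]
ee_rot: [-179.9, 0.1, 102.7]
force: [-0.4, -0.1, -0.2]
gripper_width: 91.1
gripper_force: 0.0
time_s: 21.8
ee_pos: [443.4, 362.3, 26.6]
ee_rot: [-180.0, -0.0, 102.7]
force: [-1.7, 1.1, 1.9]
gripper_width: 43.9
gripper_force: 19.8
time_s: 22.6
ee_pos: [444.1, 362.6, 177.7]
ee_rot: [179.9, -0.1, 102.7]
force: [-0.1, -0.1, -2.2]
gripper_width: 44.1
gripper_force: 19.8
pos [444.1 362.6 177.7] rot [179.9  -0.1 102.7] spin units 0.36 slide after spin [-24.3  -3.    0.1] rows 24.3
```

```bash

python3 -m jog '{"jaw":[38,38,38,38,38,38,38,38,38,38],"slide":[[0,0,0],[-0.5,-0.1,0],[-0.8,-0.1,0],[-1,-0.12,0],[-1,-0.12,0],[-1,-0.12,0],[-1,-0.12,0],[-1,-0.12,0],[-1,-0.12,0],[-1,-0.12,0]],"spin":[0.36,0,0,0,0,0,0,0,0,0]}' 20
python3 -m jog '{"jaw":[38,38,38,38,38,38,38,38,38,38],"slide":[[-1,-0.12,0],[-1,-0.12,0],[-1,-0.12,0],[-1,-0.12,0],[-1,-0.12,0],[-1,-0.12,0],[-1,-0.12,0],[-1,-0.12,0],[-1,-0.12,0],[-1,-0.12,0]],"spin":[0,0,0,0,0,0,0,0,0,0]}' 20
python3 -m jog '{"jaw":[38,38,38,38,38,38,38,38],"slide":[[-1,-0.12,0],[-1,-0.12,0],[-1,-0.12,0],[-1,-0.12,0],[-0.8,-0.1,0],[-0.6,-0.1,0],[-0.3,0,0],[0,0,0]],"spin":[0,0,0,0,0,0,0,0]}' 20
python3 - <<'E'
from h import *
go(478,-371,23,99.8)
m,im=cap('w7')
E
```

```text
time_s: 23.6
ee_pos: [453.9, 109.3, 175.3]
ee_rot: [-179.8, 0.0, 99.9]
force: [0.6, 0.1, -1.6]
gripper_width: 44.3
gripper_force: 19.8
time_s: 24.6
ee_pos: [469.2, -191.6, 175.2]
ee_rot: [-179.9, -0.1, 99.9]
force: [-0.3, 0.7, -1.1]
gripper_width: 44.5
gripper_force: 19.8
time_s: 25.4
ee_pos: [479.6, -362.6, 175.7]
ee_rot: [-180.0, -0.1, 99.8]
force: [0.4, 0.9, -0.9]
gripper_width: 44.1
gripper_force: 19.8
pos [ 479.6 -362.6  175.7] rot [-180.    -0.1   99.8] spin units -0.00 slide after spin [-0.3 -0.1  5.1] rows 5.1
```

View pics/w7.png

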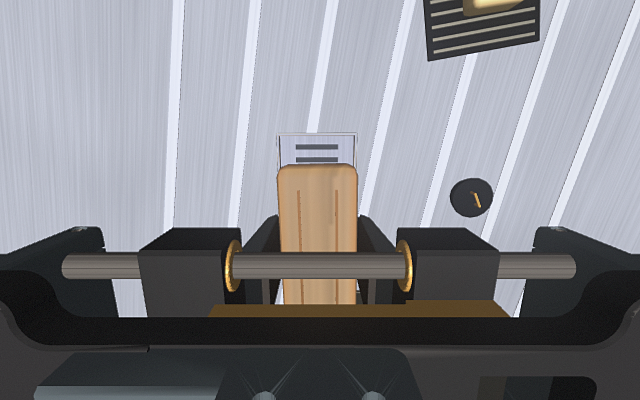

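The brush is held level and square to the tray, with its far end at (317,166) and the tray's far rim from (276,133) to (357,133).

```bash
python3 - <<'E'
from h import *
m=load('w7'); e=np.array([479.6,-362.6]); c,n=np.cos(np.radians(99.8)),np.sin(np.radians(99.8))
tx=np.array([c,n]);ty=np.array([n,-c])
for p,z in (((317,166),199),((276.5,133),12),((357,133),12)):
    d=at(m,[p],z)[0]-e; print(d@tx,d@ty)
E
```

```text
51.91069272683381 -0.6265540917952794
66.1313779994519 -47.33949905289721
66.12954836026677 43.91897738692234
```

```bash

python3 -m jog '{"jaw":[38,38,38,38,38,38,38,38],"slide":[[-0.3,-0.06,0.5],[0,0,1],[0,0,1],[0,0,1],[0,0,0.8],[0,0,0.4],[0,0,0.3],[0,0,0]],"spin":[0,0,0,0,0,0,0,0]}' 20
python3 -m jog '{"jaw":[38,38],"slide":[[0,0,0],[0,0,0]],"spin":[0,0]}' 20
```

```text
time_s: 26.25
ee_pos: [479.6, -370.8, 25.6]
ee_rot: [-179.9, -0.1, 99.9]
force: [-0.6, 0.1, -1.3]
gripper_width: 44.4
gripper_force: 19.8
time_s: 26.45
ee_pos: [480.6, -371.8, 27.7]
ee_rot: [179.9, 0.1, 99.8]
force: [0.0, -0.4, -1.7]
gripper_width: 44.4
gripper_force: 19.8
```

```bash

python3 -m jog '{"jaw":[38,38,38,38],"slide":[[0,0,0.1],[0,0,0.07],[0,0,0.04],[0,0,0]],"spin":[0,0,0,0]}' 20
python3 -m jog '{"jaw":[38,38],"slide":[[0,0,0.04],[0,0,0]],"spin":[0,0]}' 20
python3 -m jog '{"jaw":[38,38],"slide":[[0,0,0.03],[0,0,0]],"spin":[0,0]}' 20
```

```text
time_s: 26.85
ee_pos: [479.7, -371.2, 19.9]
ee_rot: [-180.0, -0.0, 99.8]
force: [-0.3, -0.0, -0.7]
gripper_width: 44.1
gripper_force: 19.8
time_s: 27.05
ee_pos: [479.9, -371.3, 19.6]
ee_rot: [180.0, 0.0, 99.8]
force: [-1.0, 1.6, 3.7]
gripper_width: 44.1
gripper_force: 19.8
time_s: 27.25
ee_pos: [480.0, -371.3, 19.6]
ee_rot: [180.0, 0.0, 99.8]
force: [-3.1, 2.5, 8.9]
gripper_width: 44.0
gripper_force: 19.8
```

```bash

python3 -m jog '{"jaw":[75,75,75,75,75,75,75,75,75,75],"slide":[[0,0,0],[0,0,0],[0,0,0],[0,0,-0.3],[0,0,-0.8],[0,0,-1],[0,0,-1],[0,0,-1],[0,0,-1],[0,0,-0.8]],"spin":[0,0,0,0,0,0,0,0,-0.5,-0.65]}' 20
python3 - <<'E'
from h import *
m,im=cap('w8'); go(608,-108,190,109.1)
E
```

```text
time_s: 28.25
ee_pos: [480.2, -371.5, 197.6]
ee_rot: [179.9, 0.1, 109.2]
force: [-0.0, -0.5, -0.5]
gripper_width: 75.1
gripper_force: 0.0
pos [ 481.8 -372.9  201.7] rot [179.7   0.5 109.4] spin units 0.03 slide after spin [7.  6.9 0.4] rows 7.0
```

View pics/w8.png

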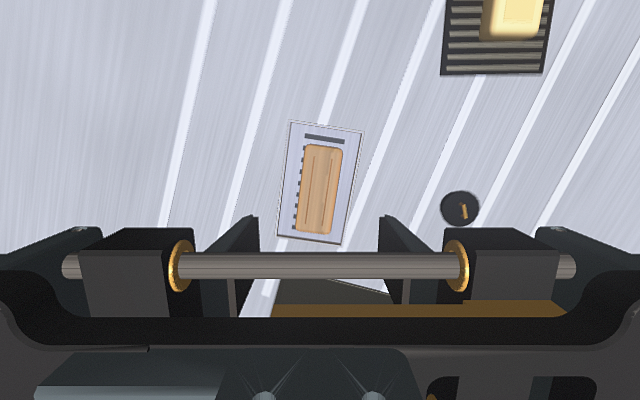

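The brush lies flat in the tray: its top is centred at about (319,189), and the tray corners are (291,121), (362,130), (342,244) and (278,238). I'll check the centring and go on to the soap.

```bash
python3 - <<'E'
from h import *
m=load('w8')
print(at(m,[(304,144),(342,148),(334,235),(297,231)],43).mean(0),at(m,[(291,121),(362,130),(342,244),(278,238)],12).mean(0))
E
python3 -m jog '{"jaw":[80,85,91,91,91,91,91,91,91],"slide":[[0.6,0.6,0],[0.9,0.9,0],[1,1,0],[1,1,0],[1,1,0],[1,1,0],[0.9,0.9,0],[0.5,0.5,0],[0.1,0,0]],"spin":[0,0,0,0,0,0,0,0,0]}' 20
python3 -m jog '{"jaw":[91,91],"slide":[[0,0,0],[0,0,0]],"spin":[0,0]}' 20
python3 - <<'E'
from h import *
m,im=cap('w9'); go(608,-108,15,109.1); print(pix(m,(608,-108,34)))
h=cv2.cvtColor(im,cv2.COLOR_RGB2HSV); k=cv2.inRange(h,(18,40,150),(35,255,255)); k[245:]=0;k[:120]=0
n,l,s,c=cv2.connectedComponentsWithStats(k); i=1+s[1:,4].argmax(); print(s[i],c[i], at(m,[c[i]],34))
print(cv2.minAreaRect(np.argwhere(l==i)[:,::-1].astype(np.float32)))
E
```

```text
[ 481.6 -370.8] [ 480.4 -371.5]
time_s: 29.2
ee_pos: [608.1, -102.8, 194.7]
ee_rot: [180.0, -0.0, 109.2]
force: [-0.4, -0.2, -0.4]
gripper_width: 91.1
gripper_force: 0.0
time_s: 29.4
ee_pos: [606.5, -106.2, 195.0]
ee_rot: [-180.0, 0.0, 109.0]
force: [0.3, 0.7, -0.7]
gripper_width: 90.8
gripper_force: 0.0
pos [ 606.6 -106.4  195. ] rot [-180.     0.   108.9] spin units -0.02 slide after spin [-0.1  0.   6. ] rows 6.0
[318.7 192.2]
[ 297  160   45   65 2028] [319.2 197.1] [[ 610.5 -113.4]]
((319.0, 192.0), (64.0, 44.0), 90.0)
```

```bash

python3 -m jog '{"jaw":[91,91,91,91,91,91,91,91,91],"slide":[[-0.05,0.03,0.6],[0,0,1],[0,0,1],[0,0,1],[0,0,1],[0,0,0.7],[0,0,0.4],[0,0,0.27],[0,0,0]],"spin":[0,0,0,0,0,0,0,0,0]}' 20
python3 -m jog '{"jaw":[45,45,45,45,45,45,45],"slide":[[0,0,0],[0,0,0],[0,0,0],[0,0,0],[0,0,0],[0,0,0],[0,0,0]],"spin":[0,0,0,0,0,0,0]}' 20
python3 -m jog '{"jaw":[45,45,45,45,45,45,45,45,45],"slide":[[0,0,-0.3],[0,0,-0.7],[0,0,-1],[0,0,-1],[0,0,-1],[0,0,-1],[0,0,-1],[0,0,-0.5],[0,0,0]],"spin":[0,0,0,0,0,0,0,0,0]}' 20
python3 -c "
from h import *
go(444,362,210,108.5)"
```

```text
time_s: 30.35
ee_pos: [608.1, -106.9, 15.5]
ee_rot: [-180.0, -0.0, 109.0]
force: [0.3, 0.1, 0.1]
gripper_width: 91.0
gripper_force: 0.0
time_s: 31.05
ee_pos: [608.4, -106.4, 16.2]
ee_rot: [180.0, 0.0, 109.0]
force: [-1.0, 0.3, 2.3]
gripper_width: 52.3
gripper_force: 19.9
time_s: 31.95
ee_pos: [609.8, -106.6, 214.1]
ee_rot: [179.7, 0.2, 109.0]
force: [0.5, -0.3, -0.7]
gripper_width: 52.0
gripper_force: 19.9
pos [ 609.8 -106.6  214.1] rot [179.7   0.2 109. ] spin units 0.07 slide after spin [16.6 -0.3  0.1] rows 16.6
```

```bash

python3 -m jog '{"jaw":[45,45,45,45,45,45,45,45,45,45],"slide":[[0.5,0,0],[0.8,0,0],[1,0,0],[1,0,0],[1,-0.05,0],[1,-0.05,0],[1,-0.05,0],[1,-0.05,0],[1,-0.05,0],[1,-0.05,0]],"spin":[0,0,0,0,0,0,0,0,0,0]}' 20
python3 -m jog '{"jaw":[45,45,45,45,45,45,45,45,45,45],"slide":[[1,0,0],[1,0,0],[1,0,0],[1,0,0],[1,0,0],[1,0,0],[0.8,0,0],[0.4,0,0],[0,0,0],[0,0,0]],"spin":[0,0,0,0,0,0,0,0,0,0]}' 20
python3 - <<'E'
from h import *
m,im=cap('w10'); go(444,362,26,108.5)
print([pix(m,p) for p in [(444,362,18)]])
E
```

```text
time_s: 32.95
ee_pos: [506.5, 156.0, 209.1]
ee_rot: [-179.8, -0.0, 109.0]
force: [0.4, 0.4, -1.3]
gripper_width: 51.9
gripper_force: 19.9
time_s: 33.95
ee_pos: [438.1, 357.9, 210.2]
ee_rot: [-179.9, 0.1, 109.0]
force: [-0.4, -0.7, -0.6]
gripper_width: 52.3
gripper_force: 19.9
pos [438.5 357.6 210.5] rot [-179.9    0.1  109. ] spin units 0.06 slide after spin [0.1 0.2 6.2] rows 6.1
[array([323.6, 183.7])]
```

View pics/w10.png

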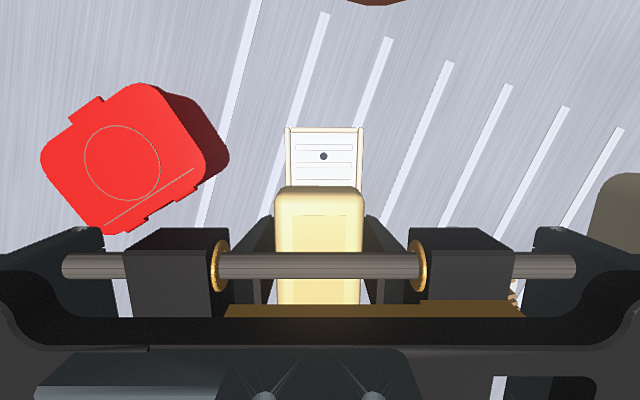

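The soap is held level and square to the dish, whose far rim runs from (286,127) to (363,127). The soap's far end is at (319,187).

```bash
python3 - <<'E'
from h import *
m=load('w10'); e=np.array([438.5,357.6]); c,n=np.cos(np.radians(109)),np.sin(np.radians(109))
tx=np.array([c,n]);ty=np.array([n,-c])
for p,z in (((319,188),226),((286,127),18),((363,127),18)):
    d=at(m,[p],z)[0]-e; print(d@tx,d@ty)
E
```

```text
39.30715704068776 0.3852606776111056
72.81544050990614 -39.74401871408705
72.92746824182291 54.46810895624127
```

```bash

python3 -m jog '{"jaw":[45,45,45,45,45,45,45,45,45],"slide":[[0.09,0.23,0.6],[0,0,1],[0,0,1],[0,0,1],[0,0,1],[0,0,0.7],[0,0,0.45],[0,0,0.25],[0,0,0]],"spin":[0,0,0,0,0,0,0,0,0]}' 20
python3 -m jog '{"jaw":[45,45,45],"slide":[[0,0,0.04],[0,0,0],[0,0,0]],"spin":[0,0,0]}' 20
python3 -c "
from h import *
go(444,362.5,21.5,109)"
```

```text
time_s: 34.9
ee_pos: [444.3, 362.9, 30.6]
ee_rot: [-180.0, 0.0, 109.0]
force: [-0.2, -0.1, -1.1]
gripper_width: 51.8
gripper_force: 19.9
time_s: 35.2
ee_pos: [444.7, 363.8, 30.6]
ee_rot: [179.9, -0.0, 109.0]
force: [0.1, 0.5, -0.8]
gripper_width: 51.7
gripper_force: 19.9
pos [444.7 363.8  30.6] rot [179.9  -0.  109. ] spin units 0.00 slide after spin [-0.  -0.   0.3] rows 0.3
```

```bash

python3 -m jog '{"jaw":[45,45,45,45],"slide":[[0,0,0.12],[0,0,0.08],[0,0,0.04],[0,0,0]],"spin":[0,0,0,0]}' 20
python3 -m jog '{"jaw":[45,45],"slide":[[0,0,0.04],[0,0,0]],"spin":[0,0]}' 20
python3 -m jog '{"jaw":[45,45],"slide":[[0,0,0.03],[0,0,0]],"spin":[0,0]}' 20
```

```text
time_s: 35.6
ee_pos: [444.1, 363.4, 22.4]
ee_rot: [-180.0, 0.0, 109.0]
force: [0.4, -0.4, -1.0]
gripper_width: 51.9
gripper_force: 19.9
time_s: 35.8
ee_pos: [444.2, 363.5, 22.2]
ee_rot: [180.0, -0.0, 109.0]
force: [-1.4, -1.2, 4.8]
gripper_width: 52.0
gripper_force: 19.9
time_s: 36.0
ee_pos: [444.3, 363.5, 22.2]
ee_rot: [180.0, -0.0, 109.0]
force: [-2.9, -2.8, 10.6]
gripper_width: 51.8
gripper_force: 19.9
```

Contact is made, and the fingertips are above the rim. I'll release, retreat and check.

```bash

python3 -m jog '{"jaw":[75,75,75,75,75,75,75,75,75,75],"slide":[[0,0,0],[0,0,0],[0,0,0],[0,0,-0.3],[0,0,-0.8],[0,0,-1],[0,0,-1],[0,0,-1],[0,0,-1],[0,0,-0.8]],"spin":[0,0,0,0,0,0,0,0,0,0]}' 20
python3 -m jog '{"jaw":[75,75,75],"slide":[[0,0,-0.2],[0,0,0],[0,0,0]],"spin":[0,0,0]}' 20
python3 - <<'E'
from h import *
m,w=cap('w11'); t=env.grab_frame('top'); s=env.grab_frame('side'); cv2.imwrite('pics/top2.png',t[:,:,::-1]); cv2.imwrite('pics/side2.png',s[:,:,::-1])
r=lambda a,x,y:cv2.resize(a[y:y+100,x:x+133,::-1],(400,300),interpolation=cv2.INTER_CUBIC)
cv2.imwrite('pics/fin.png',np.vstack([np.hstack([r(w,255,110),r(t,190,90)]),np.hstack([r(t,390,140),r(s,280,110)])]))
print(env.state()['ee_pos'])
E
```

```text
time_s: 37.0
ee_pos: [444.5, 363.7, 200.0]
ee_rot: [179.9, -0.0, 109.0]
force: [-0.3, 0.5, -0.1]
gripper_width: 75.1
gripper_force: 0.0
time_s: 37.3
ee_pos: [443.6, 362.9, 202.1]
ee_rot: [-179.9, 0.0, 109.0]
force: [-0.1, 0.1, -0.2]
gripper_width: 75.2
gripper_force: 0.0
[443.6 363.  201.9]
```

View pics/fin.png

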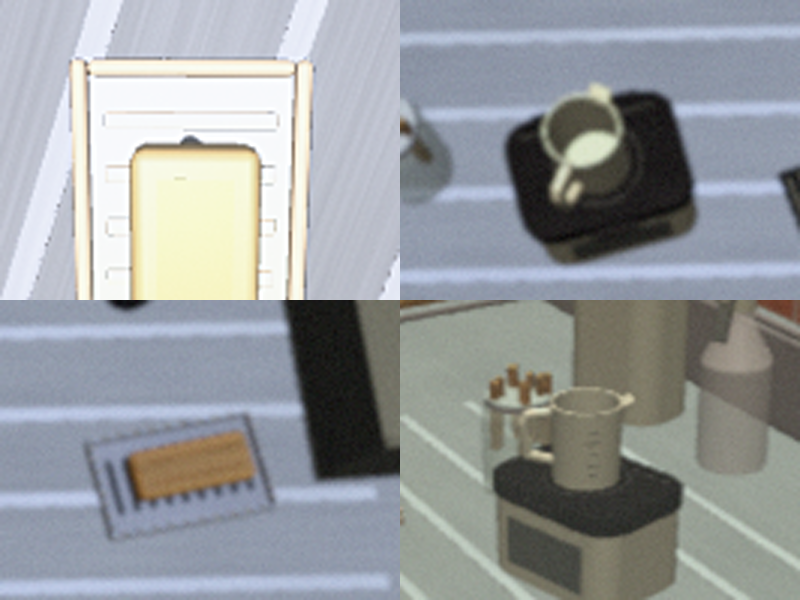

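The soap lies square and centred in the dish, with margins of 59 and 52 crop px on its two sides. The brush is flat in the tray and the cup is upright on the lid. I'll make one numeric check of the cup's centring, using the moulded circle in the same wrist frame.

```bash
python3 - <<'E'
from h import *
m=load('w5'); g=cv2.cvtColor(cv2.imread('pics/w5.png'),cv2.COLOR_BGR2GRAY).astype(float)
hp=g-cv2.medianBlur(g.astype(np.uint8),7)
best=[]
for cx in np.arange(600,622,1.):
  for cy in np.arange(132,154,1.):
    for r in (36,37,38,39,40):
      a=np.radians(np.arange(0,360,4)); 
      pts=np.array([pix(m,(cx+r*np.cos(t),cy+r*np.sin(t),92)) for t in a])
      v=cv2.remap(hp.astype(np.float32),pts[:,0].astype(np.float32),pts[:,1].astype(np.float32),1).ravel()
      best.append((np.clip(v,0,40).mean(),cx,cy,r))
best.sort(reverse=True);print(np.array(best[:4]))
print('cup rim',at(m,[(315.5,202)],162))
E
```

```text
[[ 21.4 610.  142.   37. ]
 [ 21.  609.  142.   37. ]
 [ 20.9 611.  141.   38. ]
 [ 20.7 611.  142.   38. ]]
cup rim [[610.3 143.5]]
```

Within the same frame, the cup is within about 2 mm of the circle's centre, so I'm handing in.

```bash
python3 -c "
from workcell import env
print(env.job_done())"
```

```text
the job is handed in; nothing more can be done
None
```

The job is handed in at about 37 s: the soap is in the dish, the brush bristles down in the tray and the cup upright on the tub lid, each measured or placed within a few mm of centre; no verdict was returned.

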